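# Post a wood offcut through the flap of the offcut chute

## Task

Push the wooden offcut lying on the chute's deck broadside through the hanging flap, so that it drops down into the chute's bin, then draw the fingers back out so that the flap swings fully shut. Only push: do not pick the offcut up, and leave the tape, the battery clip and the other loose things where they are.

Things in the scene. Friction and masses are not known exactly. Their poses are not given: they have to be found in the camera images.
- chute: Offcut chute, fixed to the worktop: plywood deck on short legs, grey sheet-metal bin behind it. Origin on the worktop surface straight below the flap; x points from the robot's side through the flap into the bin, y left along the flap, z up. The deck is flat at z = 100 mm, from x = -210 to +25 mm and y = -160 to +160 mm, without rims. The other chute measures use this frame.
- gate (a point): Middle of the gateway on the deck's surface (x = 0, y = 0, z = 100 mm of the chute), axes as the chute's. Grey upright cheeks stand at both sides of it: inner faces at y = -100 and +100 mm, 6 mm thick, x = -25 to +25 mm, tops at z = 180 mm. They carry the flap; no lintel joins them, it is open above.
- drop_edge (a point): Middle of the deck's far end, at x = +25 mm. Beyond it a steel slide drops at 60 degrees into the bin; a thing tips and slides down once its centre is well past this edge. The bin is open above: inside x = 25 to 226 mm, y = -100 to +100 mm, floor at z = 5 mm, walls to z = 118 mm.
- flap (a joint): Aluminium flap, 35 g, on pins at x = 0, z = 174 mm in the cheeks. 0 rad = hanging shut; grows to 1.45 as its lower edge swings to +x, never to -x; falls shut by itself. Its plate covers z = 103 to 146 mm, y = -95 to +95 mm; above are only two 12 mm arms at y = +-89 mm, so upright fingers may follow a part between them to about 20 mm past x = 0 (keep a wide gripper clear of them).
- offcut_centre (a point): Centre of the loose softwood offcut, a rectangular block 62 (its x) x 110 (its y) x 38 (its z, upright) mm, about 0.16 kg, lying flat on the deck in front of the flap, somewhat turned and off to one side. Its 110 mm side roughly faces the flap; the way between the cheeks is 200 mm wide.
- tape_coil: Roll of black tape lying flat near the deck's front left corner, 59 x 57 x 19 mm, origin under its centre. To be left alone.
- clip: Battery crocodile clip lying near the right edge of the deck, 13 x 91 (along its y) x 12 mm, origin under its centre. To be left alone.
- torch: Grey torch lying on the worktop to the right, 40 x 128 x 40 mm, origin under its centre. To be left alone.
- measure: Tape measure standing on the worktop to the left, 34 x 68 x 58 mm high, origin under its centre. To be left alone.
Mind the look-alikes: they are no part of the job. What is shaped like the part that bears offcut_centre but green or pink is not meant.

How it is judged (in metres and radians):
On the way, in this order (a step that is already met when the one before it is completed fails the run):
1. the offcut is pushed in under the open flap (value of joint flap above 0.6 rad and x of offcut_centre in the frame of chute between -0.025 and 0.045 m and z of offcut_centre in the frame of chute above 0.1 m), for 0.1 s.
2. the offcut has dropped into the bin (x of offcut_centre in the frame of chute between 0.045 and 0.22 m and y of offcut_centre in the frame of chute between -0.1 and 0.1 m and z of offcut_centre in the frame of chute below 0.075 m), for 0.2 s.
At the end, for the whole second after the job is handed in: The offcut lies at rest in the bin (its centre 45 to 220 mm beyond the flap, between the walls, less than 75 mm above the worktop), the flap hangs shut (under 0.06 rad) and the four loose bystanders are within 30 mm of where they were (all of step 2 and linear speed of offcut below 0.02 m/s and value of joint flap below 0.06 rad and distance of each of tape_coil, clip, torch, measure from where it was at the start of the episode below 0.03 m); the robot touches nothing.
It fails at once if the offcut is lifted (its centre more than 30 mm above its height on the deck) (z of offcut_centre in the frame of chute above 0.149 m).
It fails at once if the tape roll is disturbed (moved over 30 mm) (distance of tape_coil from where it was at the start of the episode above 0.03 m).
It fails at once if the battery clip is disturbed (moved over 30 mm) (distance of clip from where it was at the start of the episode above 0.03 m).
It fails at once if the torch is disturbed (moved over 30 mm) (distance of torch from where it was at the start of the episode above 0.03 m).
It fails at once if the tape measure is disturbed (moved over 30 mm) (distance of measure from where it was at the start of the episode above 0.03 m).
It also fails if it takes over 54 s, if anything falls off the work surface, if the arm or the gripper's body presses on something with over 40 N, if the wrist force passes 120 N, or if a joint passes its speed limit or range.

## Robot

A 6-joint arm with a two-finger parallel gripper is mounted at the origin on a cart in front of the work surface, level with it; the furniture and walls round the work are solid. World frame = base frame: x ahead of the robot, y to its left, z up, the work surface at z = 0. Lengths are in mm, angles in degrees, forces in N, time in s.
With the tool pointing down it reaches from about 350 to 875 mm from the base axis. Payload 15.5 kg.
Tool frame: the origin (TCP) lies on the mounting face of the last link; the fingertips stand 173 mm ahead of it and the grasp point (between the pads) lies 155 mm ahead of it (nose_length is the z of the fingertips in the tool frame, in mm); z points along the fingers, y is the line along which they close (so a half turn about z gives the same grasp; the last joint's range is limited). The gripper opens to 85 mm and grips with 20 to 120 N. Pads are 22 mm wide; open, the fingers measure 114 mm over their backs; the gripper's body (76 mm by 85 mm) begins 54 mm behind the grasp point. The pads swing forward as they close: fully open they stand 13 mm farther back than shut.
Start: joints at [-5.472, 28.281, 77.091, -0, 74.628, -5.472], TCP at [625.002, 0.003, 404.677] pointing down, gripper open.
Joint ranges: [-166.48, 166.48], [-47.26, 123.95], [12.59, 153.08], [-70.14, 250.14], [6.76, 159.57], [-176.63, 176.63]. Speed limits (degrees/s): [108.29, 108.29, 147.25, 172.46, 172.46, 172.46].

## Interface

Orientations are given as a 3x3 rotation matrix whose columns are the frame's x, y, z axes.
In Python, from cell import * gives the robot as it stands.
- The arm moves only by the shell command python3 -m jog 'ROWS'. ROWS is JSON, a list of rows, each an object of numbers: "x", "y", "z": the shift along the tool's x, y, z in mm; "ax", "ay", "az": the turn, a rotation vector about the tool's x, y, z in degrees; "claw": the finger opening in mm, from 0 to 85.4. A call has 1 to 12 rows; each row shifts and turns the commanded pose from where the row before left it, along the tool's axes as they then stand; what a row does not reach is not made up. A row lasts 1/10 s, in which the tool goes at most 50 mm and 8.59 degrees, less where a joint would pass 70% of its speed; a pose out of reach is approached as far as the arm can. A call with a gripper value outside its range is refused whole. The fingers move at their own pace and stop on an object; the grip force is fixed at half the most. Time passes only in rows, so rows that do not move let the fingers close. It gives the time, the measured TCP pose, the force, the opening and the grip force at its end, in the units of the state.
- observe(): the state, without advancing time (a new reading comes with each control period).
- capture(name): name is "scene" or "side" or "wrist"; returns (picture, depth): 480x640x3 uint8, red, green, blue; 480x640 float32, mm along the optical axis (not along the pixel's ray), 0 where there is no reading.
- camera_params(name): a dict with "vfov" (degrees; the focal length in pixels is half the picture's height over the tangent of half this angle, whatever the lens; pixels are square), "cx", "cy" (the principal point, pixels), "view" (4x4, takes a point from world to camera coordinates). Camera axes: x right, y down, z forward; pixel columns grow to the right and rows downward; lengths in mm; the calibration is good to about 2 mm. A picture is of the moment at which its call begins: read the wrist's pose just before it. camera_params takes no time and is no camera call; for the wrist camera it gives the pose at the moment of the call.
- job_done(): hands the job in; it is judged then, once.
Trained networks look in the newest picture that a camera, given by its name, has taken for a name from the list of things; names that differ only in an ending like _2 or _b are one class to them, and where a whole thing is asked for, a point or a joint stands for the part that bears it (a point fixed in the world has none). Each returns a list of dicts, best first, with "conf" (0 to 1); they miss things now and then, are a little off and sometimes report something else, mostly with a low value. They report only what shows in the picture. A call takes as long as a camera call. They do not tell look-alikes from the thing itself.
- boxes_of(camera, target): "location" ([row, column] in pixels, amid what is visible of it).
The state is a dict: "clock": time; "joint_pos": joint angles; "joint_vel": joint speeds; "tau": joint torques, N m; "ee_pos": TCP position; "eef_rot": TCP orientation; "force": force on the tool from outside, world axes, zero at the start; "moment": the same for the moment, N m; "grip_width": finger opening in mm; "gripper_force": force on a finger pad.
Only numpy, scipy, OpenCV 4.12 (cv2) and the standard library are available. Lean on these libraries where they do the work, as an engineer would, in place of code of your own. Each camera call takes 0.05 s, during which the arm holds its last target. There are 200 camera calls.

## Working session

There is one attempt and no reset: what is moved stays moved. The work goes in short steps, Python scripts to look and compute and a shell command to move; the robot and the scene stay as the last step left them, time stands still between calls to the robot, and variables do not carry over. Pictures are saved under pics/ and viewed, at most 10 in all, crops included, and the job is handed in when it is done.

```bash
mkdir -p pics; cat > h.py <<'E'
from cell import *
import numpy as np, cv2
def snap(c):
    P=camera_params(c); im,d=capture(c); return im,d,P
def world(P,d,r,c,k=2):
    f=240/np.tan(np.radians(P["vfov"]/2)); r=int(round(r));c=int(round(c))
    w=d[r-k:r+k+1,c-k:c+k+1]; z=np.median(w[w>0])
    p=np.array([(c-P["cx"])/f*z,(r-P["cy"])/f*z,z,1]); return (np.linalg.inv(P["view"])@p)[:3]
def cloud(P,d):
    f=240/np.tan(np.radians(P["vfov"]/2)); v,u=np.mgrid[0:480,0:640]
    p=np.stack([(u-P["cx"])/f*d,(v-P["cy"])/f*d,d,np.ones_like(d)],-1)
    return (p@np.linalg.inv(P["view"]).T)[...,:3]
E
python3 - <<'E'
from h import *
for c in ["scene","side","wrist"]:
    im,d,P=snap(c); cv2.imwrite(f"pics/{c}0.png",im[...,::-1])
    np.savez(f"{c}0.npz",im=im,d=d,**P)
    print(c,"cam at",np.linalg.inv(P["view"])[:3,3].round())
    for t in ["offcut_centre","flap","tape_coil","clip"]:
        for b in boxes_of(c,t)[:4]:
            r,q=b["location"]
            try: print(t,round(b["conf"],2),int(r),int(q),world(P,d,r,q).round())
            except Exception as e: print(t,b,e)
E
```

```text
scene cam at [-273. -646. 1139.]
offcut_centre 0.92 341 377 [ 400. -332.   37.]
offcut_centre 0.82 294 365 [ 522. -206.   36.]
offcut_centre 0.79 239 307 [524.  31. 136.]
offcut_centre 0.72 259 394 [ 713. -197.   34.]
flap 0.91 216 326 [648.  49. 136.]
tape_coil 0.55 237 258 [442. 175. 117.]
side cam at [ 485. 1271.  853.]
offcut_centre 0.71 234 266 [ 754. -178.   37.]
offcut_centre 0.69 257 332 [543.  89. 136.]
offcut_centre 0.59 224 379 [ 418. -288.   38.]
offcut_centre 0.51 231 333 [ 556. -232.   36.]
flap 0.33 294 364 [461. 206. 118.]
tape_coil 0.85 293 365 [456. 177. 101.]
wrist cam at [626.  81. 375.]
offcut_centre 0.97 179 201 [546.  46. 139.]
offcut_centre 0.89 373 256 [ 549. -187.   39.]
offcut_centre 0.8 356 407 [ 721. -165.   39.]
offcut_centre 0.66 468 133 [ 385. -333.   39.]
flap 0.85 149 355 [647.  66. 138.]
tape_coil 0.56 3 78 [466. 157. 105.]
clip 0.66 301 176 [504. -59. 111.]
```

View pics/scene0.png

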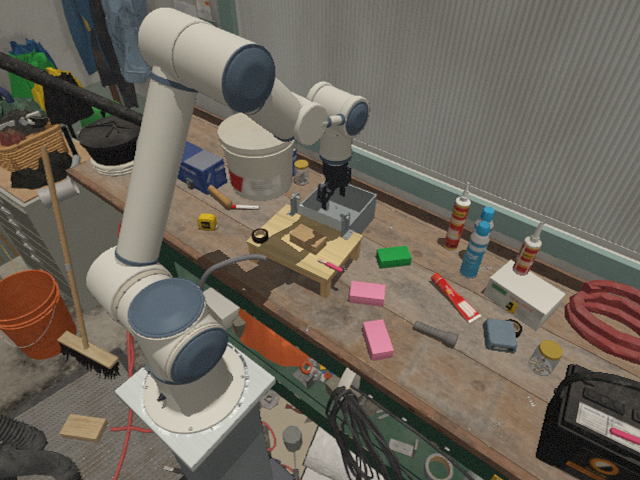

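View pics/wrist0.png

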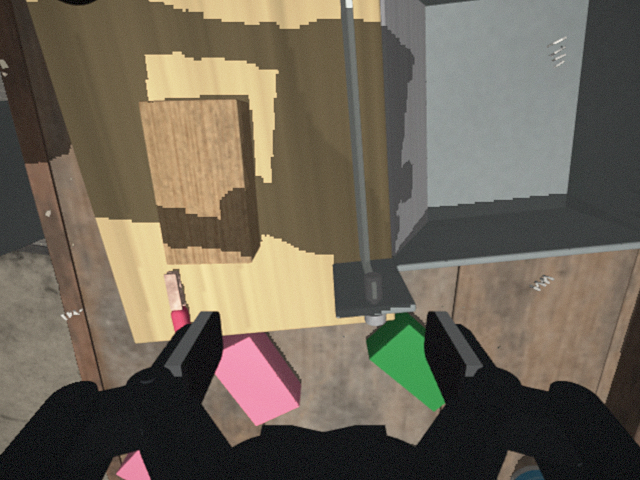

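The wrist picture shows these candidates: the wooden block on the deck at (179,201), two pink blocks at (373,256) and (468,133), and a green block at (356,407). I choose the wooden one. Next I'll measure its pose and the chute's, and check a close crop.

```bash
python3 - <<'E'
from h import *
W={}
for c in ["wrist","scene","side"]:
    q=np.load(c+"0.npz"); P={k:q[k] for k in("vfov","cx","cy","view")}; X=cloud(P,q["d"]); W[c]=X
    im=q["im"].astype(int); ok=(q["d"]>0)
    def sel(x0,x1,y0,y1,z0,z1): 
        m=ok&(X[...,0]>x0)&(X[...,0]<x1)&(X[...,1]>y0)&(X[...,1]<y1)&(X[...,2]>z0)&(X[...,2]<z1); return X[m]
    m=ok&(X[...,0]>440)&(X[...,0]<610)&(X[...,1]>-60)&(X[...,1]<150)&(X[...,2]>128)&(X[...,2]<145)
    n,lab,st,_=cv2.connectedComponentsWithStats(m.astype(np.uint8)); i=1+st[1:,4].argmax()
    p=X[lab==i]; r=cv2.minAreaRect(p[:,:2].astype(np.float32)); print(c,"offcut",len(p),r,p[:,2].mean(), cv2.boxPoints(r).round().tolist())
    p=sel(380,720,-170,260,96,106); print(" deck",len(p),cv2.minAreaRect(p[:,:2].astype(np.float32)),np.median(p[:,2]))
    # flap / cheeks tops
    p=sel(600,720,-130,200,172,186); print(" tops",len(p))
    if len(p):
        _,l,ce=cv2.kmeans(p[:,:2].astype(np.float32),2,None,(3,50,.1),5,0); print(ce.round(),np.bincount(l[:,0]))
        for k in (0,1):
            print("  ",p[l[:,0]==k].min(0).round(),p[l[:,0]==k].max(0).round())
    p=sel(610,700,-60,180,138,150); print(" flap top",len(p)); 
    if len(p)>20: print(cv2.fitLine(p[:,:2].astype(np.float32),cv2.DIST_HUBER,0,.01,.01).ravel().round(3), p[:,1].min(),p[:,1].max())
q=np.load("wrist0.npz"); im=q["im"][20:340,60:440]; cv2.imwrite("pics/crop.png",cv2.resize(im[...,::-1],None,fx=2,fy=1.8))
E
```

```text
wrist offcut 15637 ((543.0508422851562, 40.81382751464844), (62.54711151123047, 109.85980987548828), 1.3766151666641235) 138.66979667596718 [[510.0, 95.0], [513.0, -15.0], [576.0, -13.0], [573.0, 96.0]]
 deck 79185 ((576.865966796875, 40.00580596923828), (272.51318359375, 268.16961669921875), 5.841451644897461) 100.89266225238447
 tops 1846
[[669. -27.]
 [651. -22.]] [ 666 1180]
   [657. -38. 172.] [683. -18. 183.]
   [633. -39. 172.] [662.  -6. 183.]
 flap top 2382
[ 9.90000e-02 -9.95000e-01  6.47234e+02  7.35140e+01] -29.99552094785723 148.0853755249026
scene offcut 485 ((538.10595703125, 42.08844757080078), (68.60101318359375, 113.32740783691406), 0.3678143620491028) 135.58376337301507 [[503.0, 99.0], [504.0, -15.0], [573.0, -14.0], [572.0, 99.0]]
 deck 2929 ((581.6438598632812, 58.31217956542969), (299.55352783203125, 343.54827880859375), 6.092815399169922) 98.75650103968792
 tops 96
[[652. -24.]
 [631. 173.]] [49 47]
   [628. -37. 172.] [678.  -7. 183.]
   [606. 155. 172.] [655. 188. 185.]
 flap top 133
[ 1.09000e-01 -9.94000e-01  6.42192e+02  8.04210e+01] -33.440591766368016 178.48839887719646
side offcut 620 ((542.6835327148438, 45.83912658691406), (61.763248443603516, 116.92278289794922), 1.2884247303009033) 135.97338719028937 [[510.0, 104.0], [513.0, -13.0], [575.0, -12.0], [572.0, 105.0]]
 deck 4507 ((577.550537109375, 72.7415771484375), (279.29473876953125, 328.9707946777344), 6.215551853179932) 98.82864757731545
 tops 189
[[636. 181.]
 [658. -19.]] [105  84]
   [612. 156. 172.] [661. 194. 183.]
   [635. -32. 172.] [682.   0. 181.]
 flap top 129
[ 1.65000e-01 -9.86000e-01  6.52054e+02  3.11410e+01] -29.226433214431154 179.95570785909922
```

View pics/crop.png

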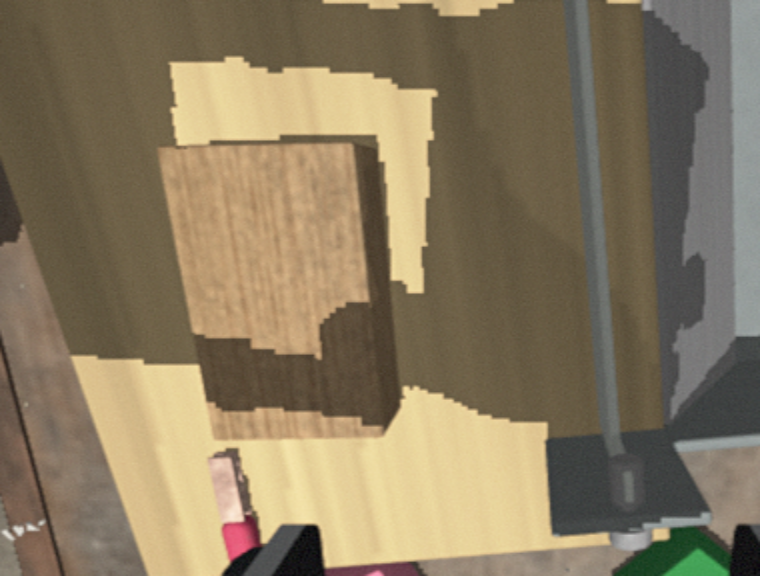

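```bash
python3 -c "
from h import *
s=observe(); R=np.array(s['eef_rot']); print(R.round(3),s['ee_pos'],s['grip_width'],s['clock'],s['force'])
print('shift to (479,36) in tool axes',R.T@[479-625,36,0])"
```

```text
[[ 0.  1.  0.]
 [ 1. -0.  0.]
 [ 0.  0. -1.]] [ 6.25009974e+02 -6.29220924e-03  4.04689753e+02] 85.50785006256575 0.75 [-0.12177801  0.59877958 -0.38694049]
shift to (479,36) in tool axes [ 3.59926281e+01 -1.46001817e+02 -5.29636806e-03]
```

```bash
python3 -m jog '[{"x":9,"y":-36.5,"claw":45},{"x":9,"y":-36.5},{"x":9,"y":-36.5},{"x":9,"y":-36.5},{"az":8.4},{"az":8.4},{"az":8.4},{"az":8.4},{"az":8.4},{"az":8.4},{"az":8.4},{"az":8.4}]'; python3 -m jog '[{"az":8.4},{"az":8.4},{},{}]'; python3 - <<'E'
from h import *
s=observe(); R=np.array(s['eef_rot']); print(R.round(3),s['ee_pos'],s['grip_width'],s['clock'])
im,d,P=snap("wrist"); cv2.imwrite("pics/w1.png",im[...,::-1])
X=cloud(P,d); m=(d>0)&(X[...,0]>440)&(X[...,0]<610)&(X[...,1]>-60)&(X[...,1]<150)&(X[...,2]>128)&(X[...,2]<145)
n,lab,st,_=cv2.connectedComponentsWithStats(m.astype(np.uint8)); i=1+st[1:,4].argmax()
p=X[lab==i]; r=cv2.minAreaRect(p[:,:2].astype(np.float32)); print(r,cv2.boxPoints(r).round().tolist())
E
```

```text
[[ 0.  1.  0.]
 [ 1. -0.  0.]
 [ 0.  0. -1.]] [ 6.25009974e+02 -6.29220924e-03  4.04689753e+02] 85.50785006256575 0.75
((543.1329345703125, 40.781639099121094), (62.54241180419922, 110.07231140136719), 1.437018871307373) [[510.0, 95.0], [513.0, -15.0], [576.0, -13.0], [573.0, 97.0]]validation failed for argument at $[0]...
validation failed for argument at $[0]...
```

View pics/w1.png

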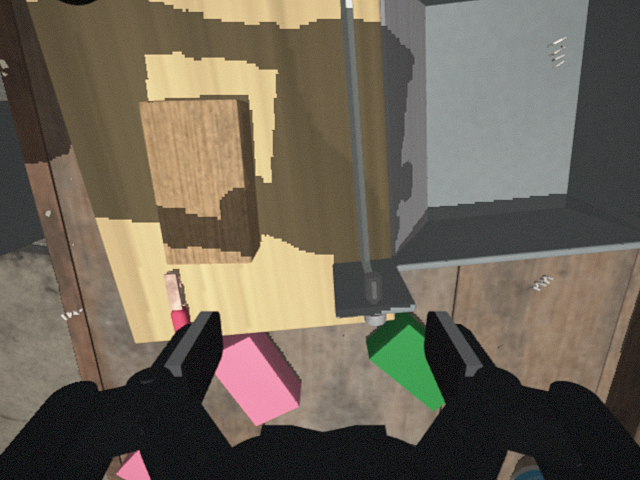

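The picture hasn't changed (wooden block still at (179,201)). Both calls were refused, probably because every row must give all seven keys.

```bash
python3 -m jog '[{"x":9,"y":-36.5,"z":0,"ax":0,"ay":0,"az":0,"claw":45},{"x":9,"y":-36.5,"z":0,"ax":0,"ay":0,"az":0,"claw":45},{"x":9,"y":-36.5,"z":0,"ax":0,"ay":0,"az":0,"claw":45},{"x":9,"y":-36.5,"z":0,"ax":0,"ay":0,"az":0,"claw":45}]'
```

```text
clock: 1.2
ee_pos: [477.5, 36.3, 404.7]
eef_rot: [[0.0, 1.0, 0.0], [1.0, -0.0, 0.0], [0.0, 0.0, -1.0]]
force: [-0.5, 1.1, 0.7]
grip_width: 44.6
gripper_force: 0.0
```

```bash
python3 -m jog '[{"x":0,"y":0,"z":0,"ax":0,"ay":0,"az":8.4,"claw":45},{"x":0,"y":0,"z":0,"ax":0,"ay":0,"az":8.4,"claw":45},{"x":0,"y":0,"z":0,"ax":0,"ay":0,"az":8.4,"claw":45},{"x":0,"y":0,"z":0,"ax":0,"ay":0,"az":8.4,"claw":45},{"x":0,"y":0,"z":0,"ax":0,"ay":0,"az":8.4,"claw":45},{"x":0,"y":0,"z":0,"ax":0,"ay":0,"az":8.4,"claw":45},{"x":0,"y":0,"z":0,"ax":0,"ay":0,"az":8.4,"claw":45},{"x":0,"y":0,"z":0,"ax":0,"ay":0,"az":8.4,"claw":45},{"x":0,"y":0,"z":0,"ax":0,"ay":0,"az":8.4,"claw":45},{"x":0,"y":0,"z":0,"ax":0,"ay":0,"az":8.4,"claw":45},{"x":0,"y":0,"z":0,"ax":0,"ay":0,"az":0,"claw":45}]'; python3 - <<'E'
from h import *
im,d,P=snap("wrist"); cv2.imwrite("pics/w2.png",im[...,::-1])
X=cloud(P,d); m=(d>0)&(X[...,0]>440)&(X[...,0]<610)&(X[...,1]>-60)&(X[...,1]<150)&(X[...,2]>128)&(X[...,2]<145)
n,lab,st,_=cv2.connectedComponentsWithStats(m.astype(np.uint8)); i=1+st[1:,4].argmax()
p=X[lab==i]; r=cv2.minAreaRect(p[:,:2].astype(np.float32)); print(r,cv2.boxPoints(r).round().tolist())
p=X[(d>0)&(X[...,0]>610)&(X[...,0]<700)&(X[...,1]>-5)&(X[...,1]<150)&(X[...,2]>138)&(X[...,2]<150)]
print(len(p),cv2.fitLine(p[:,:2].astype(np.float32),cv2.DIST_HUBER,0,.01,.01).ravel().round(3))
# fingertips height: near-camera points around tool
s=observe();q=X[(d>0)&(np.hypot(X[...,0]-s['ee_pos'][0],X[...,1]-s['ee_pos'][1])<70)&(X[...,2]>180)]
print(len(q),q.min(0) if len(q) else 0,q.max(0) if len(q) else 0)
E
```

```text
clock: 2.3
ee_pos: [479.0, 36.0, 404.8]
eef_rot: [[0.995, 0.102, 0.0], [0.102, -0.995, -0.0], [0.0, 0.0, -1.0]]
force: [0.2, -0.1, -0.0]
grip_width: 45.0
gripper_force: 0.0
((542.266357421875, 40.57904815673828), (62.21818923950195, 110.45867156982422), 1.240323781967163) [[510.0, 95.0], [512.0, -15.0], [575.0, -14.0], [572.0, 96.0]]Traceback (most recent call last):
  File "<stdin>", line 7, in <module>
cv2.error: OpenCV(4.12.0) /io/opencv/modules/imgproc/src/linefit.cpp:50: error: (-215:Assertion failed) count > 0 in function 'fitLine2D_wods'
```

View pics/w2.png

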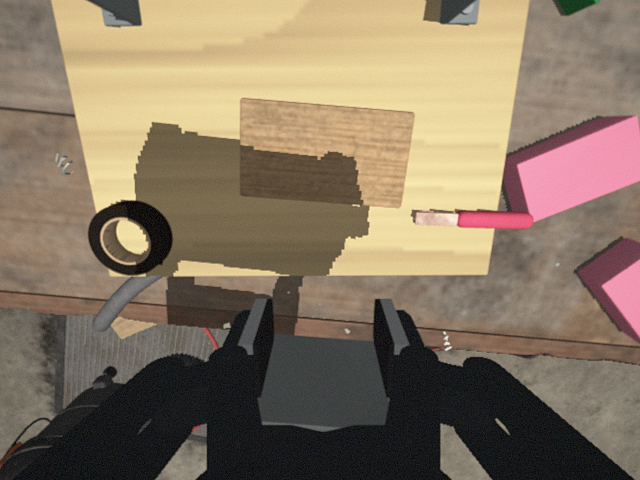

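The picture shows the block at (152,325), the tape at (237,130) and the clip at (219,470). The descent spot in front of the block is free, so I'll go down.

```bash
python3 -m jog '[{"x":0,"y":0,"z":31,"ax":0,"ay":0,"az":0,"claw":45},{"x":0,"y":0,"z":31,"ax":0,"ay":0,"az":0,"claw":45},{"x":0,"y":0,"z":31,"ax":0,"ay":0,"az":0,"claw":45},{"x":0,"y":0,"z":21,"ax":0,"ay":0,"az":0,"claw":45},{"x":0,"y":0,"z":11,"ax":0,"ay":0,"az":0,"claw":45},{"x":0,"y":0,"z":0,"ax":0,"ay":0,"az":0,"claw":45}]'; python3 - <<'E'
from h import *
im,d,P=snap("side"); cv2.imwrite("pics/s1.png",cv2.resize(im[200:330,240:430,::-1],None,fx=4,fy=4))
E
```

```text
clock: 2.95
ee_pos: [478.8, 36.0, 278.8]
eef_rot: [[0.994, 0.107, -0.002], [0.107, -0.994, 0.0], [-0.002, -0.0, -1.0]]
force: [-1.0, 0.2, 0.7]
grip_width: 45.2
gripper_force: 0.0
```

View pics/s1.png

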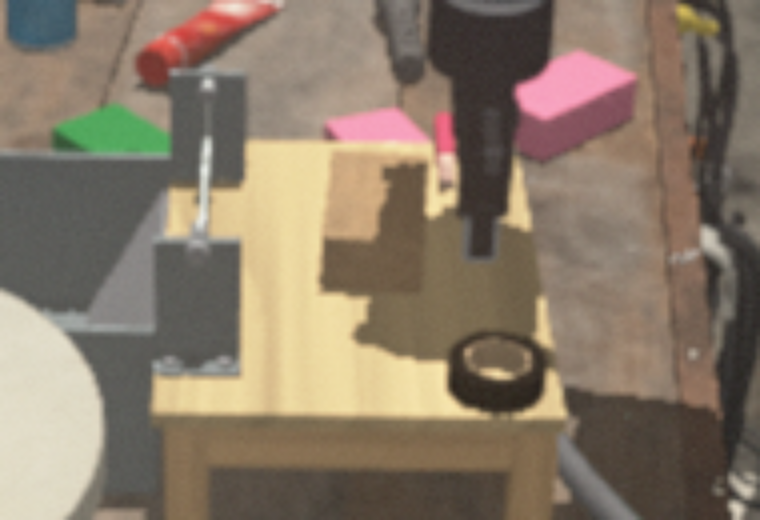

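The fingers (crop 480,240) stand upright behind the block, clear of the deck, tape and clip. Now I'll push along tool x.

```bash
python3 -m jog '[{"x":8,"y":0,"z":0,"ax":0,"ay":0,"az":0,"claw":45},{"x":8,"y":0,"z":0,"ax":0,"ay":0,"az":0,"claw":45},{"x":8,"y":0,"z":0,"ax":0,"ay":0,"az":0,"claw":45},{"x":8,"y":0,"z":0,"ax":0,"ay":0,"az":0,"claw":45},{"x":8,"y":0,"z":0,"ax":0,"ay":0,"az":0,"claw":45},{"x":8,"y":0,"z":0,"ax":0,"ay":0,"az":0,"claw":45},{"x":8,"y":0,"z":0,"ax":0,"ay":0,"az":0,"claw":45},{"x":8,"y":0,"z":0,"ax":0,"ay":0,"az":0,"claw":45},{"x":8,"y":0,"z":0,"ax":0,"ay":0,"az":0,"claw":45},{"x":8,"y":0,"z":0,"ax":0,"ay":0,"az":0,"claw":45},{"x":0,"y":0,"z":0,"ax":0,"ay":0,"az":0,"claw":45}]'; python3 - <<'E'
from h import *
s=observe()['ee_pos']; c,n=np.cos(np.radians(6)),np.sin(np.radians(6)); R=np.array([[c,n],[-n,c]]); o=np.array([645.5,77.5])
print("tool chute",R@(s[:2]-o))
for cam in("side","scene"):
    im,d,P=snap(cam); 
    if cam=="side": cv2.imwrite("pics/s2.png",cv2.resize(im[200:330,240:430,::-1],None,fx=4,fy=4))
    X=cloud(P,d); m=(d>0)&(X[...,0]>520)&(X[...,0]<680)&(X[...,1]>-20)&(X[...,1]<150)&(X[...,2]>130)&(X[...,2]<141)
    m&=(im[...,0].astype(int)-im[...,2]>25)
    k,lab,st,_=cv2.connectedComponentsWithStats(m.astype(np.uint8)); p=X[lab==1+st[1:,4].argmax()]
    q=((p[:,:2]-o)@R.T).astype(np.float32); print(cam,cv2.minAreaRect(q),q.min(0),q.max(0))
E
```

```text
clock: 4.1
ee_pos: [559.7, 44.4, 279.7]
eef_rot: [[0.995, 0.105, 0.001], [0.105, -0.995, -0.0], [0.001, 0.0, -1.0]]
force: [-0.2, -0.1, -0.0]
grip_width: 45.0
gripper_force: 0.0
tool chute [-88.75351789 -23.93551289]
side ((-44.06920623779297, -20.08501434326172), (119.01244354248047, 61.696441650390625), 89.10633087158203) [-75.473495 -80.03105 ] [-13.966574  39.593193]
scene ((-48.405914306640625, -70.45799255371094), (61.94515609741211, 21.57476043701172), 11.691559791564941) [-80.06321  -79.199326] [-17.40647  -53.832226]
```

View pics/s2.png

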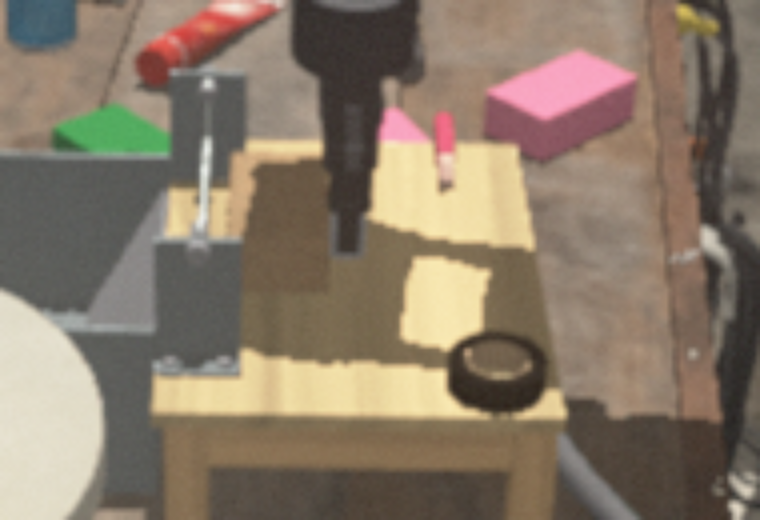

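The block is aligned with the chute (crop 285,220), centre at chute x ≈ -45, y ≈ -22, between the cheeks. I'll push on through the flap.

```bash
python3 -m jog '[{"x":8,"y":0,"z":0,"ax":0,"ay":0,"az":0,"claw":45},{"x":8,"y":0,"z":0,"ax":0,"ay":0,"az":0,"claw":45},{"x":8,"y":0,"z":0,"ax":0,"ay":0,"az":0,"claw":45},{"x":8,"y":0,"z":0,"ax":0,"ay":0,"az":0,"claw":45},{"x":8,"y":0,"z":0,"ax":0,"ay":0,"az":0,"claw":45},{"x":8,"y":0,"z":0,"ax":0,"ay":0,"az":0,"claw":45},{"x":8,"y":0,"z":0,"ax":0,"ay":0,"az":0,"claw":45},{"x":8,"y":0,"z":0,"ax":0,"ay":0,"az":0,"claw":45},{"x":8,"y":0,"z":0,"ax":0,"ay":0,"az":0,"claw":45},{"x":8,"y":0,"z":0,"ax":0,"ay":0,"az":0,"claw":45},{"x":8,"y":0,"z":0,"ax":0,"ay":0,"az":0,"claw":45},{"x":8,"y":0,"z":0,"ax":0,"ay":0,"az":0,"claw":45}]'; python3 -m jog '[{"x":0,"y":0,"z":0,"ax":0,"ay":0,"az":0,"claw":45},{"x":0,"y":0,"z":0,"ax":0,"ay":0,"az":0,"claw":45},{"x":0,"y":0,"z":0,"ax":0,"ay":0,"az":0,"claw":45}]';python3 - <<'E'
from h import *
im,d,P=snap("scene"); a=cv2.resize(im[170:300,240:390,::-1],None,fx=3,fy=4)[:520,:400]
im,d,P=snap("side"); b=cv2.resize(im[200:330,210:310,::-1],None,fx=4,fy=4)
cv2.imwrite("pics/c3.png",np.hstack([a,b]))
E
```

```text
clock: 5.4
ee_pos: [654.8, 54.6, 279.7]
eef_rot: [[0.995, 0.104, 0.0], [0.104, -0.995, 0.0], [0.0, -0.0, -1.0]]
force: [-2.8, 4.4, 2.7]
grip_width: 44.8
gripper_force: 0.0
clock: 5.7
ee_pos: [654.0, 54.5, 279.6]
eef_rot: [[0.995, 0.105, 0.0], [0.105, -0.995, 0.0], [0.0, -0.0, -1.0]]
force: [-0.4, 5.1, 0.3]
grip_width: 44.9
gripper_force: 0.0
```

View pics/c3.png

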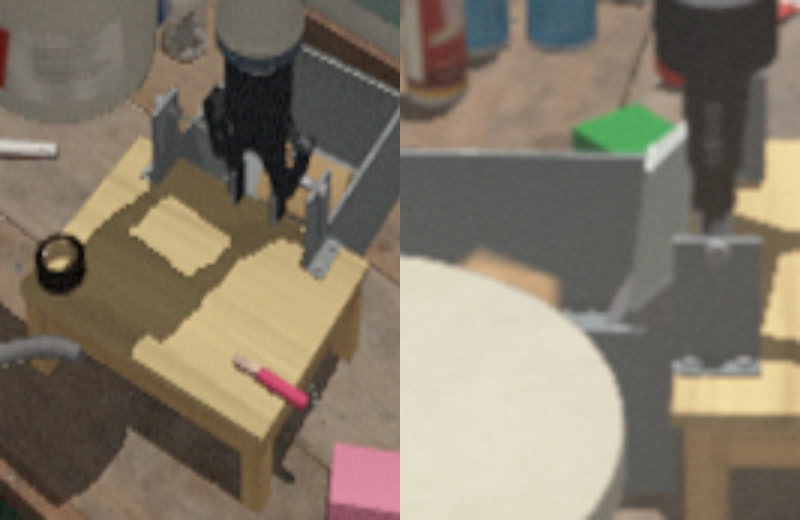

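The block lies in the bin (about 510,275 in the side half) and the flap rests on the fingers. Now I'll draw straight back, easing off the right flap arm a little because of the sideways force of 5 N.

```bash
python3 -m jog '[{"x":0,"y":-4,"z":0,"ax":0,"ay":0,"az":0,"claw":45},{"x":-10,"y":0,"z":0,"ax":0,"ay":0,"az":0,"claw":45},{"x":-10,"y":0,"z":0,"ax":0,"ay":0,"az":0,"claw":45},{"x":-15,"y":0,"z":0,"ax":0,"ay":0,"az":0,"claw":45},{"x":-20,"y":0,"z":0,"ax":0,"ay":0,"az":0,"claw":45},{"x":-20,"y":0,"z":0,"ax":0,"ay":0,"az":0,"claw":45},{"x":-20,"y":0,"z":0,"ax":0,"ay":0,"az":0,"claw":45},{"x":-20,"y":0,"z":0,"ax":0,"ay":0,"az":0,"claw":45},{"x":0,"y":0,"z":-20,"ax":0,"ay":0,"az":0,"claw":45},{"x":0,"y":0,"z":-40,"ax":0,"ay":0,"az":0,"claw":45},{"x":0,"y":0,"z":-40,"ax":0,"ay":0,"az":0,"claw":45},{"x":0,"y":0,"z":-20,"ax":0,"ay":0,"az":0,"claw":45}]'; python3 -m jog '[{"x":0,"y":0,"z":0,"ax":0,"ay":0,"az":0,"claw":45},{"x":0,"y":0,"z":0,"ax":0,"ay":0,"az":0,"claw":45},{"x":0,"y":0,"z":0,"ax":0,"ay":0,"az":0,"claw":45},{"x":0,"y":0,"z":0,"ax":0,"ay":0,"az":0,"claw":45},{"x":0,"y":0,"z":0,"ax":0,"ay":0,"az":0,"claw":45},{"x":0,"y":0,"z":0,"ax":0,"ay":0,"az":0,"claw":45},{"x":0,"y":0,"z":0,"ax":0,"ay":0,"az":0,"claw":45},{"x":0,"y":0,"z":0,"ax":0,"ay":0,"az":0,"claw":45},{"x":0,"y":0,"z":0,"ax":0,"ay":0,"az":0,"claw":45},{"x":0,"y":0,"z":0,"ax":0,"ay":0,"az":0,"claw":45}]';python3 - <<'E'
from h import *
c,n=np.cos(np.radians(6)),np.sin(np.radians(6)); R=np.array([[c,n],[-n,c]]); o=np.array([645.5,77.5])
for cam in("scene","side","wrist"):
    im,d,P=snap(cam); cv2.imwrite(f"pics/f_{cam}.png",im[...,::-1]); X=cloud(P,d)
    for t in("offcut_centre","flap","tape_coil","clip"):
        for b in boxes_of(cam,t)[:5]:
            p=world(P,d,*b["location"]); print(cam,t,round(b["conf"],2),np.round(b["location"]),p.round(),"chute",(R@(p[:2]-o)).round())
    C=(X[...,:2]-o)@R.T
    m=(d>0)&(C[...,0]>-40)&(C[...,0]<90)&(abs(C[...,1])<80)&(X[...,2]>106)&(X[...,2]<175)
    if m.sum(): print(cam,"flap pts",m.sum(),np.percentile(C[m][:,0],[5,50,95]).round(),np.percentile(X[m][:,2],[5,50,95]).round())
E
```

```text
clock: 7.0
ee_pos: [538.6, 46.2, 402.8]
eef_rot: [[0.995, 0.104, 0.003], [0.104, -0.995, -0.0], [0.003, 0.001, -1.0]]
force: [0.7, -0.5, -1.0]
grip_width: 45.0
gripper_force: 0.0
clock: 8.0
ee_pos: [539.3, 46.4, 399.7]
eef_rot: [[0.995, 0.105, 0.0], [0.105, -0.995, -0.0], [0.0, 0.0, -1.0]]
force: [0.5, 0.2, -0.1]
grip_width: 45.2
gripper_force: 0.0
scene offcut_centre 0.96 [293. 368.] [ 532. -211.   36.] chute [-143. -275.]
scene offcut_centre 0.88 [341. 378.] [ 401. -332.   36.] chute [-286. -381.]
scene offcut_centre 0.85 [212. 339.] [789.  93.  41.] chute [145.   1.]
scene offcut_centre 0.62 [257. 392.] [ 716. -187.   35.] chute [  42. -271.]
scene flap 0.83 [219. 327.] [646.  42. 132.] chute [ -3. -35.]
scene tape_coil 0.65 [234. 259.] [469. 198. 102.] chute [-163.  139.]
scene flap pts 299 [-6. -3.  1.] [108. 125. 144.]
side offcut_centre 0.84 [225. 383.] [ 409. -293.   36.] chute [-274. -344.]
side offcut_centre 0.58 [233. 266.] [ 756. -194.   35.] chute [  82. -281.]
side offcut_centre 0.52 [229. 334.] [ 557. -248.   34.] chute [-122. -315.]
side flap 0.63 [252. 293.] [648.  12.  99.] chute [ -4. -65.]
side tape_coil 0.97 [295. 362.] [466. 209. 117.] chute [-165.  150.]
side flap pts 47 [0. 1. 4.] [117. 144. 147.]
wrist offcut_centre 0.86 [226. 566.] [ 553. -190.   39.] chute [-120. -257.]
wrist offcut_centre 0.78 [ 40. 587.] [ 710. -156.   39.] chute [  40. -239.]
wrist offcut_centre 0.72 [336. 617.] [ 439. -284.   39.] chute [-243. -338.]
wrist flap 0.89 [ 72. 287.] [648.  78. 147.] chute [ 2. -0.]
wrist tape_coil 0.82 [321. 141.] [447. 192. 105.] chute [-185.  134.]
wrist clip 0.77 [295. 476.] [505. -82. 113.] chute [-156. -144.]
wrist flap pts 4175 [-1. -0.  3.] [111. 146. 148.]
```

View pics/f_wrist.png

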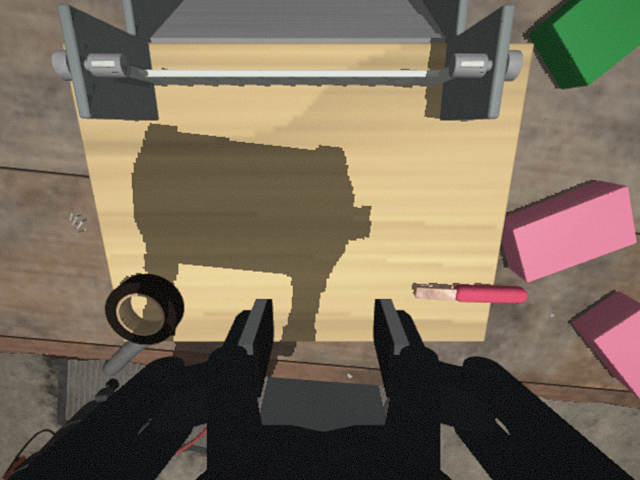

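The flap hangs shut (row 75), the deck is clear, and the tape and clip haven't moved. The block lies flat in the bin at chute x ≈ 145, top at z ≈ 41.

```bash
python3 -c "
from cell import *
print(job_done())"
```

```text
the job is handed in; nothing more can be done
None
```

The wooden offcut was pushed through the flap and lies flat in the bin; the flap hangs shut, the tape and clip are where they were, the arm is clear, and the job is handed in (no verdict was returned).

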